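# Put the headphones on charge

### The arm

A 7-joint arm with a two-finger parallel gripper is mounted at the origin on the work surface. World frame = base frame: x ahead of the robot, y to its left, z up, the work surface at z = 0. Lengths are in mm, angles in rad, forces in N, time in s.
With the tool pointing down it reaches from about 400 to 875 mm from the base axis. Payload 4.4 kg.
Tool frame: the origin (TCP) lies at the very end of the fingers, on their centre line; the grasp point (between the pads) lies 19 mm behind it; z points along the fingers, y is the line along which they close (so a half turn about z gives the same grasp; the last joint's range is limited). The gripper opens to 85 mm and grips with 20 to 120 N. Pads are 22 mm wide; open, the fingers measure 114 mm over their backs; the gripper's body (76 mm by 85 mm) begins 54 mm behind the grasp point. The pads swing forward as they close: fully open they stand 13 mm farther back than shut.
Start: joints at [1.038, 0.628, 0.038, 1.517, -0.027, 0.996, -0.02], TCP at [292.548, -580.459, 231.313] pointing down, gripper open.
Joint ranges: [-3.06, 3.06], [-0.37, 2.12], [-1.25, 1.32], [0.18, 2.47], [-1.1, 4.24], [0.23, 1.98], [-2.94, 2.94]. Speed limits (rad/s): [2.57, 2.57, 3.14, 3.14, 3.14, 3.14, 3.14].

### API

Orientations are given as [roll, pitch, yaw] about the fixed x, y, z axes, in that order (R = Rz(yaw) Ry(pitch) Rx(roll)).
In Python, from cell import status, get_image, ctrl, models gives the robot as it stands.
- The arm moves only by the shell command python3 -m handwheel 'ROWS' [OPENING]. ROWS is JSON, a list of rows, each an object with "delta_pos": the shift along the world's x, y, z in cm, a list of three; "yaw": the turn about the world's z in rad. A call has 1 to 10 rows; each row shifts and turns the commanded pose from where the row before left it; what a row does not reach is not made up. A row lasts 1/12 s, in which the tool goes at most 41.7 mm and 7.16 degrees, less where a joint would pass 70% of its speed; a pose out of reach is approached as far as the arm can. A call is refused whole if a number of a shift passes 4.17 or a number of a turn 0.125, either way. A call with a gripper value outside its range is refused whole. OPENING is the opening, from -1 (shut) to 1 (fully open), set as the call begins (- or left out, the last holds). The fingers move at their own pace and stop on an object; the grip force is fixed at half the most. Time passes only in rows, so rows that do not move let the fingers close. It gives the time, the measured TCP pose, the force, the opening and the grip force at its end, in the units of the state.
- status.read_state(): the state, without advancing time (a new reading comes with each control period).
- get_image(name): name is "side" or "top"; returns a dict with "color" (420x560x3 uint8, red, green, blue), "z_map" (420x560 float32, mm along the optical axis (not along the pixel's ray), 0 where there is no reading), "fx", "fy", "cx", "cy" (pixels), "position" and "rotation" of the camera in the world. Camera axes: x right, y up, looking along -z (the intrinsics and any distortion apply to the point x, -y, -z); pixel columns grow to the right and rows downward; lengths in mm; the calibration is good to about 2 mm. A picture is of the moment at which its call begins.
- ctrl.finish_job(): hands the job in; it is judged then, once.
Trained networks look in a picture, given as the dict that the camera call returned (one of the last four; its "shot" number tells which), for a name from the list of things; names that differ only in an ending like _2 or _b are one class to them, and where a whole thing is asked for, a point or a joint stands for the part that bears it (a point fixed in the world has none). Each returns a list of dicts, best first, with "score" (0 to 1); they miss things now and then, are a little off and sometimes report something else, mostly with a low value. They report only what shows in the picture. A call takes as long as a camera call.
- models.boxes_of(picture, name): "rect" ([left, top, right, bottom] in pixels, round what is visible of it).
The state is a dict: "clock": time; "qpos": joint angles; "qd": joint speeds; "tau": joint torques, N m; "eef_pos": TCP position; "tool_rot": TCP orientation; "force": force on the tool from outside, world axes, zero at the start; "torque": the same for the moment, N m; "width": finger opening in mm; "gripper_force": force on a finger pad.
Only numpy, scipy, OpenCV 4.12 (cv2) and the standard library are available. Lean on these libraries where they do the work, as an engineer would, in place of code of your own. Each camera call takes 0.05 s, during which the arm holds its last target. There are 200 camera calls.

### The job

Lift the tan leather headphones over the turned-up end of their brass hook and off it, without wrenching at the hook, and lower them gently into the charging dock so that both ear cups sit fully down in the two pockets with the band upright. Then flick the dock's brass switch lever all the way over to the side with the green dot. Let go, and leave the black headphones and the other things on the desk undisturbed.

Things in the scene. Friction and masses are not known exactly. Their poses are not given: they have to be found in the camera images.
- headphones: tan leather headphones, brown cups with a brass disc, about 0.28 kg. Origin midway between the cups' undersides; z up, y from cup to cup, x across the band; a half turn about z changes nothing. Flat-bottomed cups 70 (x) x 36 (y) x 90 mm high, centres at y = +-62 mm, 160 wide over all; the arch over them is 180 high. They hang on the arm of stand, band across it, free to swing
- headphones_pad (a point): centre of their top pad, 170 mm above their origin: where to grip, fingers closing along the headphones' x. Pad 34 (x) x 62 (y) x 20 mm thick. Hanging, its underside lies on the hook arm 10 mm below this point (fingertips must stay above the arm), with 39 mm or more free along the arm on each side of it. The point's axes are those of the headphones
- stand: brass hook stand of the tan headphones, fixed, left or right; foot 190 x 130 x 16 mm. Origin at desk level under the hook arm's middle. The arm, a level bar along x, 20 wide, 10 thick, has its top 235 above the desk; at x = -69 mm its end (8 thick) turns up 20 mm above that, this open end towards the robot; at x = +85 mm the post (16 dia.) carries it. Headphones' x lies along the arm (to 0.1 rad)
- dock: charging dock, fixed: walnut plate 18 mm thick, x -155 to +65, y -105 to +105 mm, with two dark pockets side by side at y = +-62 mm. Origin at desk level midway between the pockets; x roughly away from the robot. Pocket floors 75 (x) x 41 (y) mm, 18 above the desk; the walls lean outward up to 47 above the desk, to a mouth about 94 x 60 that guides the cups in
- dock_seat (a point): point midway between the two pockets at the height of their floors, 18 mm above the desk, with the dock's axes: the headphones' origin belongs here, their y along the dock's y (either way round)
- switch (a joint): toggle lever on a dark block (50 along dock x, 70 along y, top 43 mm above the desk) at dock x = -115, y = 0 mm, in front of the pockets. 0 rad leans to the dock's -y (off, white dot), 1.0 to +y (on, green dot; end stop). Starts at 0 to 0.12, stays where left, under 2 N at the ball. Its axis runs along the dock's x, 40 mm above the desk
- switch_tip (a point): centre of the brass ball (26 mm dia.) at the end of the switch lever, 75 mm from the lever's axis; the steel rod below it is 10 mm thick
- spare_headphones: black headphones with steel discs, to be left alone: same shape and origin as the tan ones, hanging on the other stand
- spare_stand: the identical stand of the black headphones, fixed; foot 190 x 130 x 16 mm. Origin at desk level under the hook arm's middle. The arm, a level bar along x, 20 wide, 10 thick, has its top 235 above the desk; at x = -69 mm its end (8 thick) turns up 20 mm above that, this open end towards the robot; at x = +85 mm the post (16 dia.) carries it
- mug: blue ceramic mug, 82 mm dia., 95 high, origin under its centre, beyond the dock; leave alone
- notebook: dark red notebook 105 x 148 x 18 mm lying near the robot, origin under its centre; leave alone
- case: brown spectacle case 62 x 160 x 36 mm lying near the robot, origin under its centre; leave alone
- clock: round brass desk clock on a wooden foot, 100 wide, 108 high, origin under its foot, beyond the dock; leave alone
- pen_pot: light brown pen pot, 76 mm dia., 100 high, origin under its centre, beyond the dock; leave alone

How it is judged:
By the outcome, as a careful person would: the job done as asked, in the order asked, and still so for the second after the job is handed in, with the robot touching nothing.
It also fails if it takes over 62 s, if anything falls off the work surface, if the arm or the gripper's body presses on something with over 40 N, if the wrist force passes 120 N, or if a joint passes its speed limit or range.

## Working session

There is one attempt and no reset: what is moved stays moved. The work goes in short steps, Python scripts to look and compute and a shell command to move; the robot and the scene stay as the last step left them, time stands still between calls to the robot, and variables do not carry over. Pictures are saved under pics/ and viewed, at most 10 in all, crops included, and the job is handed in when it is done.

```bash
mkdir -p pics; cat > h.py <<'E'
import numpy as np, cv2
from cell import status, get_image, ctrl, models
def cloud(p):
    z=p["z_map"].astype(float); v,u=np.indices(z.shape)
    c=np.stack([(u-p["cx"])/p["fx"]*z, -(v-p["cy"])/p["fy"]*z, -z],-1)
    R=np.array(p["rotation"]); 
    if R.shape!=(3,3): print("rot",R)
    w=c@R.T+np.array(p["position"]); w[z<=0]=np.nan
    return w
E
python3 - <<'E'
from h import *
for n in("side","top"):
    p=get_image(n); print(n,[k for k in p], np.round(p["position"]),np.round(p["rotation"],3).tolist(),p["fx"],p["cx"],p.get("distortion"))
    cv2.imwrite(f"pics/{n}0.png",p["color"][...,::-1]); np.save(n+"0.npy",cloud(p))
    for t in("headphones","stand","dock","switch","spare_headphones","spare_stand","mug","notebook","case","clock","pen_pot"):
        print(t,[(np.round(b["rect"]).tolist(),round(b["score"],2)) for b in models.boxes_of(p,t)[:3]])
s=status.read_state(); print(s)
E
```

```text
side ['color', 'z_map', 'fx', 'fy', 'cx', 'cy', 'position', 'rotation', 'shot'] [ 116.  724. 1162.] [0.688, 0.001, -2.609] 497.99170718082894 274.6150078617221 None
rot [ 6.87564284e-01  6.57812757e-04 -2.60905213e+00]Traceback (most recent call last):
  File "<stdin>", line 4, in <module>
  File "h.py", line 8, in cloud
    w=c@R.T+np.array(p["position"]); w[z<=0]=np.nan
      ~~~~~^~~~~~~~~~~~~~~~~~~~~~~~
ValueError: operands could not be broadcast together with shapes (420,560) (3,)
```

```bash
python3 - <<'E'
s=open('h.py').read()
s=s.replace('R=np.array(p["rotation"]); \n    if R.shape!=(3,3): print("rot",R)','R=Rotation.from_euler("xyz",p["rotation"]).as_matrix()').replace("import numpy as np, cv2","import numpy as np, cv2\nfrom scipy.spatial.transform import Rotation")
open('h.py','w').write(s)
E
python3 - <<'E'
from h import *
for n in("side","top"):
    p=get_image(n); print(n,np.round(p["position"]),np.round(p["rotation"],3).tolist(),p["fx"],p["cx"])
    cv2.imwrite(f"pics/{n}0.png",p["color"][...,::-1]); np.save(n+"0.npy",cloud(p)); np.save(n+"0c.npy",p["color"])
    for t in("headphones","stand","dock","switch","spare_headphones","spare_stand","mug","notebook","case","clock","pen_pot"):
        print(t,[(np.round(b["rect"]).tolist(),round(b["score"],2)) for b in models.boxes_of(p,t)[:3]])
s=status.read_state(); print(s)
E
```

```text
side [ 116.  724. 1162.] [0.688, 0.001, -2.609] 497.99170718082894 274.6150078617221
headphones [([157.0, 245.0, 230.0, 324.0], 0.77), ([299.0, 193.0, 313.0, 215.0], 0.67)]
stand [([155.0, 234.0, 242.0, 345.0], 0.57)]
dock [([228.0, 179.0, 324.0, 256.0], 0.89)]
switch []
spare_headphones [([297.0, 99.0, 347.0, 169.0], 0.93)]
spare_stand [([284.0, 98.0, 353.0, 195.0], 0.97), ([162.0, 246.0, 233.0, 327.0], 0.53)]
mug [([154.0, 215.0, 189.0, 253.0], 0.63)]
notebook [([263.0, 322.0, 334.0, 393.0], 0.66)]
case [([374.0, 177.0, 401.0, 224.0], 0.89), ([227.0, 178.0, 325.0, 257.0], 0.29)]
clock [([227.0, 141.0, 253.0, 183.0], 0.94), ([154.0, 214.0, 191.0, 251.0], 0.22), ([229.0, 176.0, 328.0, 256.0], 0.18)]
pen_pot [([183.0, 174.0, 213.0, 212.0], 0.83)]
top [ 452.   18. 1124.] [0.119, -0.012, -1.569] 430.3156593203132 287.6479200611152
headphones [([118.0, 189.0, 202.0, 227.0], 0.57)]
stand [([133.0, 154.0, 206.0, 248.0], 0.93)]
dock [([265.0, 175.0, 354.0, 270.0], 0.74)]
switch [([315.0, 240.0, 334.0, 252.0], 0.65), ([363.0, 296.0, 429.0, 344.0], 0.45)]
spare_headphones [([378.0, 200.0, 457
[... 394 characters left out ...]
 231.0], 0.19)]
{'clock': 1.25, 'qpos': array([ 1.03822801,  0.62840753,  0.03851794,  1.5174115 , -0.02698692,
        0.99631897, -0.01998049]), 'qd': array([ 0.00059708, -0.00053597,  0.00107802, -0.00123451, -0.00046713,
       -0.00104229,  0.00139524]), 'tau': array([-8.93144716e-05, -5.63287246e+01,  1.22522805e+00, -1.93785650e+01,
        1.07890635e-02,  1.69383649e-03, -1.99134695e-05]), 'eef_pos': array([ 292.51277182, -580.46231407,  231.30518241]), 'tool_rot': array([-3.14156579e+00, -1.37625619e-05,  4.66755152e-01]), 'force': array([-0.68143029, -0.03753327, -0.23542559]), 'torque': array([0.06623214, 0.00665115, 0.00086882]), 'gripper_force': 0.0, 'width': 85.33785790886708}
```

View pics/side0.png

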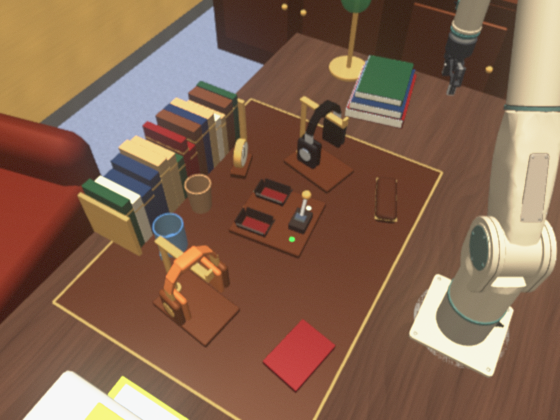

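View pics/top0.png

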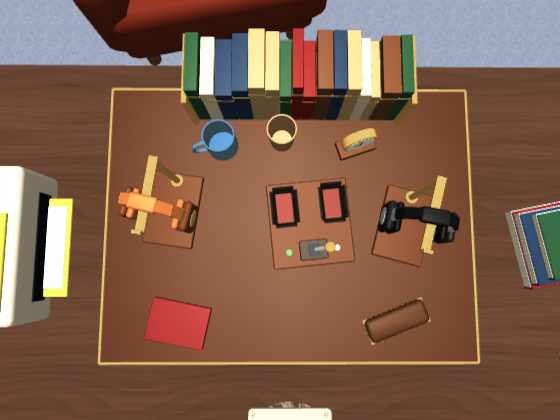

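The pictures show the tan headphones on the left stand (top px 160,208), the dock at (310,222), the lever ball at (330,247) on the white-dot side, and the green dot at (289,253). Next I measure the geometry.

```bash
python3 - <<'E'
from h import *
W=np.load("top0.npy"); C=np.load("top0c.npy").astype(int); S=np.load("side0.npy"); SC=np.load("side0c.npy").astype(int)
def fit(P,l):
    m=P.mean(0); a=cv2.minAreaRect(P[:,:2].astype(np.float32)); print(l,len(P),np.round(np.median(P,0)),"rect",np.round(a[0]),np.round(a[1]),round(a[2],1),"zrange",np.round(np.percentile(P[:,2],[2,50,98])))
def sel(W,C,box,f):
    x0,y0,x1,y1=box; w=W[y0:y1,x0:x1].reshape(-1,3); c=C[y0:y1,x0:x1].reshape(-1,3); k=f(w,c)&np.isfinite(w[:,2]); return w[k]
hsv=lambda c:cv2.cvtColor(c.reshape(-1,1,3).astype(np.uint8),cv2.COLOR_RGB2HSV).reshape(-1,3).astype(int)
print("desk",np.nanmedian(W[300:360,220:350,2]),np.nanmedian(S[300:320,260:280,2]))
yel=lambda c:(hsv(c)[:,0]>17)&(hsv(c)[:,0]<32)&(hsv(c)[:,1]>90)
org=lambda c:(hsv(c)[:,0]<=16)&(hsv(c)[:,1]>150)&(c[:,0]>150)
tb=(110,150,210,250)
fit(sel(W,C,tb,lambda w,c:yel(c)&(abs(w[:,2]-235)<10)),"arm top")
fit(sel(W,C,tb,lambda w,c:yel(c)&(w[:,2]>246)),"arm tip")
fit(sel(W,C,tb,lambda w,c:org(c)&(w[:,2]>225)),"pad top")
fit(sel(W,C,tb,lambda w,c:org(c)&(w[:,2]>245)),"pad>245")
sb=(150,235,245,330)
fit(sel(S,SC,sb,lambda w,c:yel(c)&(abs(w[:,2]-235)<10)),"S arm top")
fit(sel(S,SC,sb,lambda w,c:org(c)&(w[:,2]>240)),"S pad")
db=(255,170,365,280)
fit(sel(W,C,db,lambda w,c:(abs(w[:,2]-18)<5)&~((c[:,0]>180)&(c[:,1]<90))),"plate")
for b in((265,180,302,232),(312,180,355,228)):
    fit(sel(W,C,b,lambda w,c:(c[:,0]>150)&(c[:,1]<90)),"floor")
    fit(sel(W,C,b,lambda w,c:(w[:,2]>35)),"rim")
fit(sel(W,C,(295,230,345,265),lambda w,c:yel(c)&(w[:,2]>60)),"ball")
fit(sel(S,SC,(295,188,316,208),lambda w,c:yel(c)&(w[:,2]>60)),"S ball")
fit(sel(W,C,(280,246,297,260),lambda w,c:(c[:,1]>c[:,0]+40)),"green")
fit(sel(W,C,(295,235,335,265),lambda w,c:abs(w[:,2]-43)<5),"block")
fit(sel(W,C,(365,170,465,270),lambda w,c:yel(c)&(abs(w[:,2]-235)<10)),"spare arm")
fit(sel(W,C,tb,lambda w,c:abs(w[:,2]-16)<5),"foot")
for n,b in(("mug",(190,115,240,162)),("clock",(330,125,380,160)),("pot",(264,112,297,155))): fit(sel(W,C,b,lambda w,c:w[:,2]>50),n)
E
```

```text
desk 0.728856691537203 1.5683727170741122
arm top 600 [622. 302. 235.] rect [602. 304.] [ 21. 168.] 81.8 zrange [229. 235. 238.]
arm tip 248 [581. 303. 255.] rect [558. 302.] [78. 47.] 1.8 zrange [251. 255. 258.]
pad top 523 [579. 288. 246.] rect [583. 306.] [116.  36.] 74.5 zrange [227. 246. 256.]
pad>245 282 [580. 304. 252.] rect [583. 305.] [77. 34.] 76.2 zrange [245. 252. 257.]
S arm top 389 [626. 302. 235.] rect [603. 303.] [ 20. 162.] 82.0 zrange [231. 235. 239.]
S pad 465 [580. 309. 253.] rect [575. 313.] [89. 79.] 46.9 zrange [241. 253. 259.]
plate 4973 [556. -47.  18.] rect [566. -52.] [220. 210.] 6.0 zrange [14. 18. 22.]
floor 9 [639.  17.  19.] rect [604.  13.] [74. 31.] 6.2 zrange [16. 19. 23.]
rim 362 [607.  15.  43.] rect [604.  14.] [105.  71.] 6.5 zrange [35. 43. 48.]
floor 9 [ 651. -110.   18.] rect [ 618. -111.] [76. 28.] 15.8 zrange [16. 18. 21.]
rim 362 [ 622. -114.   43.] rect [ 618. -109.] [106.  71.] 5.7 zrange [35. 43. 48.]
ball 77 [499. -93. 117.] rect [499. -93.] [21. 19.] 0.8 zrange [110. 117. 122.]
S ball 48 [495. -90. 117.] rect [497. -90.] [22. 18.] 2.9 zrange [111. 117. 122.]
green 25 [489.   2.  20.] rect [489.   3.] [13. 13.] 44.7 zrange [17. 20. 22.]
block 405 [493. -51.  43.] rect [496. -59.] [50. 70.] 6.4 zrange [39. 43. 47.]
spare arm 552 [ 582. -299.  235.] rect [ 562. -296.] [ 21. 168.] 75.2 zrange [232. 235. 239.]
foot 2302 [617. 311.  16.] rect [634. 299.] [130. 255.] 82.0 zrange [12. 16. 20.]
mug 584 [771. 187.  80.] rect [781. 201.] [128.  89.] 79.2 zrange [52. 80. 97.]
clock 476 [ 767. -168.   96.] rect [ 771. -172.] [26. 86.] 18.2 zrange [ 54.  96. 109.]
pot 511 [808.  23.  85.] rect [800.  25.] [96. 82.] 0.6 zrange [ 51.  85. 102.]
```

```bash
python3 - <<'E'
from h import *
a=cv2.imread("pics/side0.png")[225:355,140:260]; b=cv2.imread("pics/top0.png")[145:255,105:215]
cv2.imwrite("pics/z.png",np.hstack([cv2.resize(a,(400,433)),cv2.resize(b,(400,433))]))
E
```

```text
(no output)
```

View pics/z.png

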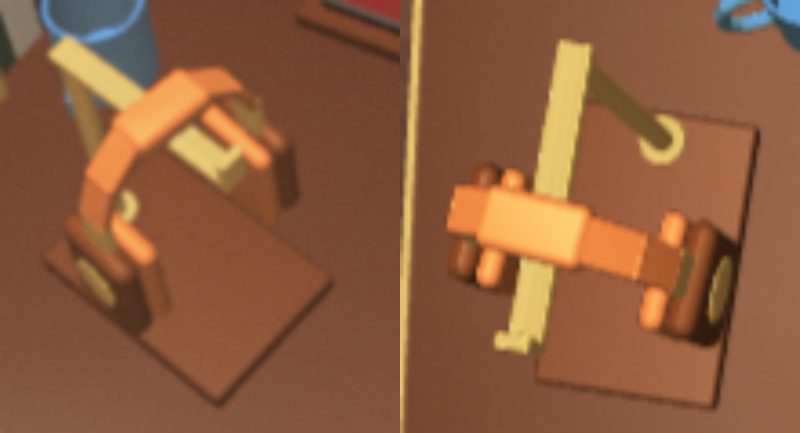

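The crop shows the tan band's flat pad lying across the arm (in the top view, about halfway along), with the tip turned up at the near end. The pad centre is about (583,305,245), headphones yaw about -0.24. The dock origin is (611,-47), yaw 0.105. I start moving and refine the pad from the saved clouds.

```bash
python3 -m handwheel '[{"delta_pos":[0,0,3.4],"yaw":0},{"delta_pos":[0,0,3.4],"yaw":0},{"delta_pos":[0,0,3.4],"yaw":0},{"delta_pos":[0,0,3.4],"yaw":0},{"delta_pos":[0,1,3.4],"yaw":0.03},{"delta_pos":[0.9,2.6,0],"yaw":0.04},{"delta_pos":[0.9,2.6,0],"yaw":0.04},{"delta_pos":[0.9,2.6,0],"yaw":0.04},{"delta_pos":[0.9,2.6,0],"yaw":0.04},{"delta_pos":[0.9,2.6,0],"yaw":0.04}]' 0.35
python3 -m handwheel '[{"delta_pos":[0.9,2.8,0],"yaw":0.03},{"delta_pos":[0.9,2.8,0],"yaw":0.03},{"delta_pos":[0.9,2.8,0],"yaw":0.03},{"delta_pos":[0.9,2.8,0],"yaw":0.03},{"delta_pos":[0.9,2.8,0],"yaw":0.03},{"delta_pos":[0.9,2.8,0],"yaw":0.03},{"delta_pos":[0.9,2.8,0],"yaw":0.03},{"delta_pos":[0.9,2.8,0],"yaw":0.03},{"delta_pos":[0.9,2.8,0],"yaw":0.03},{"delta_pos":[0.9,2.8,0],"yaw":0.03}]'
python3 - <<'E'
from h import *
for n,b in(("top",(110,150,210,250)),("side",(150,235,245,330))):
    W=np.load(n+"0.npy"); C=np.load(n+"0c.npy"); h=cv2.cvtColor(C,cv2.COLOR_RGB2HSV)
    x0,y0,x1,y1=b; w=W[y0:y1,x0:x1].reshape(-1,3); hh=h[y0:y1,x0:x1].reshape(-1,3).astype(int)
    org=(hh[:,0]<=19)&(hh[:,1]>110)&(hh[:,2]>120)
    for lo in(246,250,252):
        P=w[org&(w[:,2]>lo)]; a=cv2.minAreaRect(P[:,:2].astype(np.float32))
        print(n,lo,len(P),np.round(P.mean(0)),np.round(a[0]),np.round(a[1]),round(a[2],1))
E
```

```text
clock: 2.08
eef_pos: [337.8, -439.1, 401.5]
tool_rot: [3.141, -0.0, 0.699]
force: [0.4, 0.6, 0.6]
width: 57.6
gripper_force: 0.0
clock: 2.92
eef_pos: [427.7, -159.1, 401.6]
tool_rot: [3.141, 0.0, 0.998]
force: [0.1, 0.4, -0.4]
width: 57.8
gripper_force: 0.0
top 246 518 [582. 306. 253.] [561. 311.] [77. 79.] 75.4
top 250 436 [582. 308. 254.] [564. 313.] [65. 80.] 66.9
top 252 379 [582. 308. 255.] [561. 311.] [63. 77.] 75.0
side 246 471 [576. 309. 254.] [557. 310.] [74. 83.] 79.6
side 250 398 [578. 309. 255.] [558. 312.] [69. 83.] 79.6
side 252 346 [579. 308. 255.] [557. 312.] [65. 82.] 79.5
```

```bash
python3 -m handwheel '[{"delta_pos":[0.97,2.91,0],"yaw":0.022},{"delta_pos":[0.97,2.91,0],"yaw":0.022},{"delta_pos":[0.97,2.91,0],"yaw":0.022},{"delta_pos":[0.97,2.91,0],"yaw":0.022},{"delta_pos":[0.97,2.91,0],"yaw":0.022},{"delta_pos":[0.97,2.91,0],"yaw":0.022},{"delta_pos":[0.97,2.91,0],"yaw":0.022},{"delta_pos":[0.97,2.91,0],"yaw":0.022}]'
python3 -m handwheel '[{"delta_pos":[0.97,2.91,0],"yaw":0.022},{"delta_pos":[0.97,2.91,0],"yaw":0.022},{"delta_pos":[0.97,2.91,0],"yaw":0.022},{"delta_pos":[0.97,2.91,0],"yaw":0.022},{"delta_pos":[0.97,2.91,0],"yaw":0.022},{"delta_pos":[0.97,2.91,0],"yaw":0.022},{"delta_pos":[0.97,2.91,0],"yaw":0.022},{"delta_pos":[0.97,2.91,0],"yaw":0.022},{"delta_pos":[0,0,-2.5],"yaw":0},{"delta_pos":[0,0,-2.5],"yaw":0}]'
python3 -m handwheel '[{"delta_pos":[0,0,-2.5],"yaw":0},{"delta_pos":[0,0,-2.5],"yaw":0},{"delta_pos":[0,0,0],"yaw":0},{"delta_pos":[0,0,0],"yaw":0}]'
python3 - <<'E'
from h import *
a=[]
for n,(x,y) in(("top",(90,130)),("side",(130,200))):
    p=get_image(n); cv2.imwrite(f"pics/{n}1.png",p["color"][...,::-1])
    a.append(cv2.resize(p["color"][y:y+140,x:x+130,::-1],(390,420)))
cv2.imwrite("pics/a1.png",np.hstack(a))
E
```

```text
clock: 3.58
eef_pos: [505.3, 73.7, 401.5]
tool_rot: [3.141, -0.0, 1.174]
force: [0.4, -0.3, 0.6]
width: 57.7
gripper_force: 0.0
clock: 4.42
eef_pos: [583.0, 308.6, 351.5]
tool_rot: [3.14, -0.004, 1.352]
force: [0.8, -1.3, -1.1]
width: 57.9
gripper_force: 0.0
clock: 4.75
eef_pos: [582.3, 304.6, 300.5]
tool_rot: [-3.14, 0.002, 1.349]
force: [-0.0, -0.1, 0.9]
width: 57.5
gripper_force: 0.0
```

View pics/a1.png

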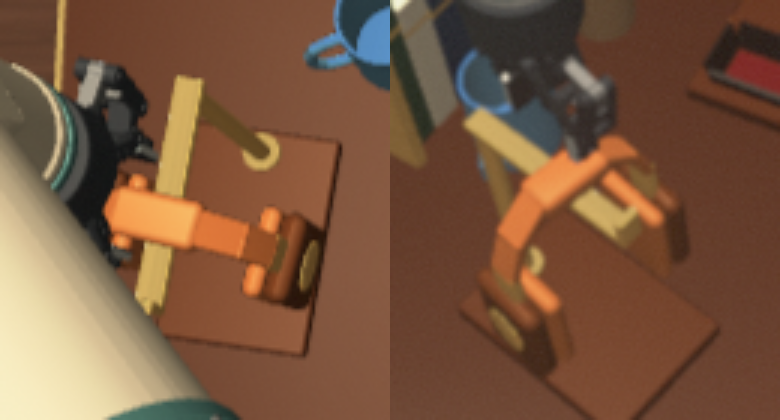

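The fingers stand astride the band above the pad and clear of the upturned tip. I go down slowly, then close.

```bash
python3 -m handwheel '[{"delta_pos":[0,0.1,-1.2],"yaw":0},{"delta_pos":[0,0.1,-1.2],"yaw":0},{"delta_pos":[0,0,-1.2],"yaw":0},{"delta_pos":[0,0,-1.0],"yaw":0},{"delta_pos":[0,0,-0.8],"yaw":0},{"delta_pos":[0,0,-0.5],"yaw":0},{"delta_pos":[0,0,-0.3],"yaw":0},{"delta_pos":[0,0,0],"yaw":0},{"delta_pos":[0,0,0],"yaw":0}]'
python3 -m handwheel '[{"delta_pos":[0,0,0],"yaw":0},{"delta_pos":[0,0,0],"yaw":0},{"delta_pos":[0,0,0],"yaw":0},{"delta_pos":[0,0,0],"yaw":0},{"delta_pos":[0,0,0],"yaw":0},{"delta_pos":[0,0,0],"yaw":0},{"delta_pos":[0,0,0],"yaw":0},{"delta_pos":[0,0,0],"yaw":0}]' -1
```

```text
clock: 5.6
eef_pos: [582.9, 307.3, 239.6]
tool_rot: [3.141, -0.0, 1.349]
force: [-0.2, 0.2, 0.4]
width: 57.4
gripper_force: 0.0
clock: 6.27
eef_pos: [583.1, 307.5, 240.3]
tool_rot: [3.141, -0.001, 1.349]
force: [-1.3, -0.2, 5.3]
width: 32.1
gripper_force: 61.4
```

```bash
python3 -m handwheel '[{"delta_pos":[0,0,0.4],"yaw":0},{"delta_pos":[0,0,0.6],"yaw":0},{"delta_pos":[0,0,0.8],"yaw":0},{"delta_pos":[0,0,0.8],"yaw":0},{"delta_pos":[0,0,0.8],"yaw":0},{"delta_pos":[0,0,0.8],"yaw":0},{"delta_pos":[0,0,0.6],"yaw":0},{"delta_pos":[0,0,0.2],"yaw":0},{"delta_pos":[0,0,0],"yaw":0},{"delta_pos":[0,0,0],"yaw":0}]'
python3 - <<'E'
from h import *
p=get_image("side"); cv2.imwrite("pics/l.png",cv2.resize(p["color"][180:340,120:280,::-1],(560,560)))
E
```

```text
clock: 7.1
eef_pos: [582.6, 307.0, 289.2]
tool_rot: [-3.141, 0.0, 1.349]
force: [0.0, -0.4, -3.9]
width: 32.2
gripper_force: 60.5
```

View pics/l.png

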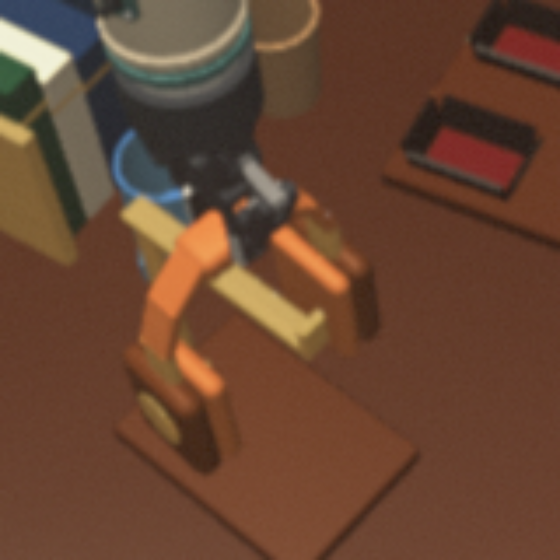

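Held level, with the pad underside about 30 mm above the tip. I slide out along the arm, then across.

```bash
python3 -m handwheel '[{"delta_pos":[-0.8,0.12,0],"yaw":0},{"delta_pos":[-1.4,0.2,0],"yaw":0},{"delta_pos":[-1.6,0.23,0],"yaw":0},{"delta_pos":[-1.6,0.23,0],"yaw":0},{"delta_pos":[-1.6,0.23,0],"yaw":0},{"delta_pos":[-1.6,0.23,0],"yaw":0},{"delta_pos":[-1.6,0.23,0],"yaw":0},{"delta_pos":[-1.6,0.23,0],"yaw":0},{"delta_pos":[-1.6,0.23,0.4],"yaw":0},{"delta_pos":[-1.6,0.2,0.8],"yaw":0}]'
python3 -m handwheel '[{"delta_pos":[-0.4,0,1],"yaw":0.02},{"delta_pos":[0,-0.5,1],"yaw":0.03},{"delta_pos":[0,-1.2,0.8],"yaw":0.03},{"delta_pos":[0,-2,0],"yaw":0.03},{"delta_pos":[0,-2.4,0],"yaw":0.03},{"delta_pos":[0,-2.4,0],"yaw":0.03},{"delta_pos":[0,-2.4,0],"yaw":0.03},{"delta_pos":[0.3,-2.4,0],"yaw":0.03},{"delta_pos":[0.8,-2.4,0],"yaw":0.03},{"delta_pos":[1.4,-2.2,0],"yaw":0.02}]'
```

```text
clock: 7.98
eef_pos: [430.5, 327.9, 300.3]
tool_rot: [-3.14, 0.002, 1.349]
force: [-0.2, -0.5, -3.5]
width: 32.4
gripper_force: 60.4
clock: 8.82
eef_pos: [453.0, 147.8, 329.9]
tool_rot: [3.142, 0.001, 1.632]
force: [0.2, -0.1, -3.5]
width: 32.6
gripper_force: 60.5
```

```bash
python3 -m handwheel '[{"delta_pos":[1.8,-2.2,0],"yaw":0.005},{"delta_pos":[1.8,-2.2,0],"yaw":0.005},{"delta_pos":[1.8,-2.2,0],"yaw":0.005},{"delta_pos":[1.8,-2.2,0],"yaw":0.005},{"delta_pos":[1.8,-2.2,0],"yaw":0.005},{"delta_pos":[1.8,-2.2,0],"yaw":0.005},{"delta_pos":[1.8,-2.2,0],"yaw":0.005},{"delta_pos":[1.6,-2.0,0],"yaw":0.005},{"delta_pos":[1.0,-1.4,0],"yaw":0.005},{"delta_pos":[0.6,-0.7,0],"yaw":0}]'
python3 -m handwheel '[{"delta_pos":[0,0,-0.6],"yaw":0},{"delta_pos":[0,0,-1.2],"yaw":0},{"delta_pos":[0,0,-1.5],"yaw":0},{"delta_pos":[0,0,-1.5],"yaw":0},{"delta_pos":[0,0,-1.2],"yaw":0},{"delta_pos":[0,0,-1.0],"yaw":0},{"delta_pos":[0,0,-0.6],"yaw":0},{"delta_pos":[0,0,0],"yaw":0},{"delta_pos":[0,0,0],"yaw":0},{"delta_pos":[0,0,0],"yaw":0}]'
python3 - <<'E'
from h import *
a=[]
for n,(x,y) in(("top",(230,130)),("side",(200,130))):
    p=get_image(n); np.save(n+"2.npy",cloud(p)); np.save(n+"2c.npy",p["color"])
    a.append(cv2.resize(p["color"][y:y+160,x:x+140,::-1],(395,450)))
cv2.imwrite("pics/d2.png",np.hstack(a))
E
```

```text
clock: 9.65
eef_pos: [613.0, -49.4, 329.0]
tool_rot: [3.141, 0.002, 1.67]
force: [-0.1, -0.7, -3.4]
width: 32.5
gripper_force: 60.6
clock: 10.48
eef_pos: [612.2, -45.2, 254.1]
tool_rot: [3.14, -0.0, 1.674]
force: [0.2, -0.7, -3.3]
width: 32.3
gripper_force: 60.6
```

View pics/d2.png

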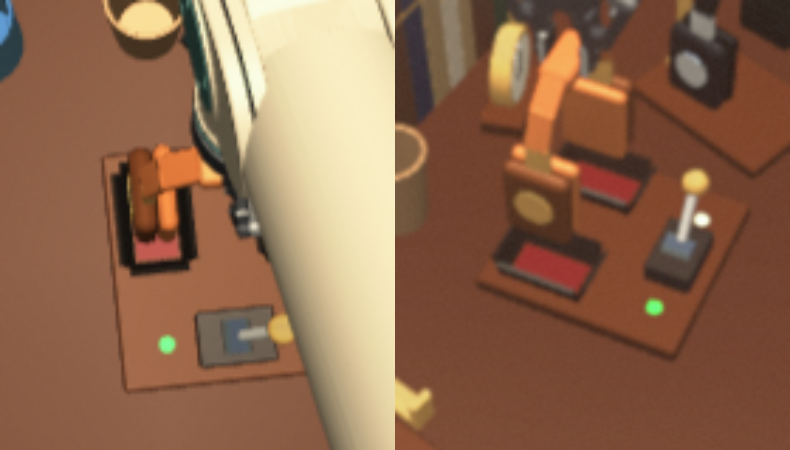

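The cups hang level above the two pockets (left cup over its pocket at px 155,200 of the crop). I check the left cup's offset numerically.

```bash
python3 - <<'E'
from h import *
c,s=np.cos(.107),np.sin(.107)
for n in("top","side"):
    w=np.load(n+"2.npy").reshape(-1,3); d=w-[611,-47.5,0]; X=d[:,0]*c+d[:,1]*s; Y=-d[:,0]*s+d[:,1]*c
    for nm,k in(("cup+",(w[:,2]>92)&(w[:,2]<200)&(Y>35)&(Y<100)&(abs(X)<60)),("cup+ outer",(w[:,2]>95)&(w[:,2]<165)&(Y>72)&(Y<100)&(abs(X)<60)),("cup-",(w[:,2]>92)&(w[:,2]<165)&(Y<-40)&(Y>-95)&(abs(X)<60))):
        if k.sum()>10: print(n,nm,k.sum(),"X",np.round(np.percentile(X[k],[2,50,98])),"Y",np.round(np.percentile(Y[k],[2,50,98])),"z",np.round(np.percentile(w[k,2],[2,98])))
    k=(w[:,2]>95)&(w[:,2]<165)&(Y>74)&(Y<100)&(abs(X)<60)
    if k.sum()>30: print("yaw rel",-np.polyfit(X[k],Y[k],1), "tilt",np.polyfit(w[k,2],Y[k],1))
E
```

```text
top cup+ 385 X [-31. -12.  36.] Y [47. 68. 82.] z [110. 182.]
top cup+ outer 30 X [-31. -22.  21.] Y [73. 81. 83.] z [107. 160.]
side cup+ 739 X [-33.  -8.  32.] Y [51. 78. 83.] z [ 98. 193.]
side cup+ outer 366 X [-33.  -3.  32.] Y [74. 80. 83.] z [ 98. 163.]
side cup- 425 X [-35.  -8.  31.] Y [-70. -45. -41.] z [ 97. 164.]
yaw rel [-1.30915635e-02 -8.00723427e+01] tilt [1.55918088e-02 7.79955300e+01]
```

Offsets are within 2 mm. Lowering.

```bash
python3 -m handwheel '[{"delta_pos":[0,0,-0.8],"yaw":0},{"delta_pos":[0,0,-1.0],"yaw":0},{"delta_pos":[0,0,-1.0],"yaw":0},{"delta_pos":[0,0,-0.8],"yaw":0},{"delta_pos":[0,0,-0.7],"yaw":0},{"delta_pos":[0,0,-0.6],"yaw":0},{"delta_pos":[0,0,-0.5],"yaw":0},{"delta_pos":[0,0,-0.4],"yaw":0},{"delta_pos":[0,0,-0.3],"yaw":0},{"delta_pos":[0,0,-0.3],"yaw":0}]'
python3 -m handwheel '[{"delta_pos":[0,0,-0.2],"yaw":0},{"delta_pos":[0,0,-0.2],"yaw":0},{"delta_pos":[0,0,-0.1],"yaw":0},{"delta_pos":[0,0,0],"yaw":0},{"delta_pos":[0,0,0],"yaw":0}]'
```

```text
clock: 11.42
eef_pos: [612.0, -45.5, 189.2]
tool_rot: [3.141, -0.0, 1.674]
force: [-0.2, 0.1, -2.5]
width: 32.5
gripper_force: 60.6
clock: 11.83
eef_pos: [611.7, -45.6, 184.4]
tool_rot: [-3.142, 0.0, 1.674]
force: [-0.0, 0.0, -4.2]
width: 32.6
gripper_force: 60.6
```

```bash
python3 -m handwheel '[{"delta_pos":[0,-0.05,-0.1],"yaw":0},{"delta_pos":[0,-0.05,-0.05],"yaw":0},{"delta_pos":[0,0,0],"yaw":0},{"delta_pos":[0,0,0],"yaw":0}]'
python3 -m handwheel '[{"delta_pos":[0,0,-0.1],"yaw":0},{"delta_pos":[0,0,0],"yaw":0},{"delta_pos":[0,0,0],"yaw":0}]'
```

```text
clock: 12.17
eef_pos: [611.7, -45.9, 183.4]
tool_rot: [3.141, -0.001, 1.674]
force: [-2.7, 2.2, 3.1]
width: 32.9
gripper_force: 61.4
clock: 12.42
eef_pos: [611.9, -45.7, 183.4]
tool_rot: [3.141, -0.0, 1.674]
force: [-4.0, 1.4, 9.3]
width: 32.3
gripper_force: 62.1
```

Contact at the expected height. I release and back off.

```bash
python3 -m handwheel '[{"delta_pos":[0,0,0],"yaw":0},{"delta_pos":[0,0,0],"yaw":0},{"delta_pos":[0,0,0],"yaw":0},{"delta_pos":[0,0,0],"yaw":0},{"delta_pos":[0,0,0.5],"yaw":0},{"delta_pos":[0,0,1],"yaw":0},{"delta_pos":[0,0,1.5],"yaw":0},{"delta_pos":[0,0,2],"yaw":0},{"delta_pos":[0,0,2],"yaw":0},{"delta_pos":[0,0,2],"yaw":0}]' 0.35
python3 -m handwheel '[{"delta_pos":[-1,-1.5,1],"yaw":0},{"delta_pos":[-2,-2.5,0],"yaw":0},{"delta_pos":[-2,-2.5,0],"yaw":0},{"delta_pos":[-2,-2.5,0],"yaw":0},{"delta_pos":[-2,-2,0],"yaw":0},{"delta_pos":[-2,-1.5,0],"yaw":0},{"delta_pos":[0,0,0],"yaw":0},{"delta_pos":[0,0,0],"yaw":0}]' -1
cat > chk.py <<'E'
from h import *
import sys
c,s=np.cos(.107),np.sin(.107); a=[]
for n,(x,y) in(("top",(230,130)),("side",(200,130))):
    p=get_image(n); w=cloud(p).reshape(-1,3); h=cv2.cvtColor(p["color"],cv2.COLOR_RGB2HSV).reshape(-1,3).astype(int)
    a.append(cv2.resize(p["color"][y:y+160,x:x+140,::-1],(395,450)))
    d=w-[611,-47.5,0]; X=d[:,0]*c+d[:,1]*s; Y=-d[:,0]*s+d[:,1]*c
    org=(h[:,0]<=19)&(h[:,1]>110)&(h[:,2]>110); yel=(h[:,0]>17)&(h[:,0]<32)&(h[:,1]>90)
    for nm,k in(("pad",org&(w[:,2]>185)&(abs(Y)<30)&(abs(X)<40)),("cup+",(w[:,2]>55)&(w[:,2]<108)&(Y>70)&(Y<95)&(abs(X)<50)),("ball",yel&(w[:,2]>80)&(w[:,2]<135)&(X<-70)&(X>-160)&(abs(Y)<90))):
        if k.sum()>5: print(n,nm,k.sum(),"X",np.round(np.percentile(X[k],[2,50,98])),"Y",np.round(np.percentile(Y[k],[2,50,98])),"z",np.round(np.percentile(w[k,2],[2,50,98])),"world",np.round(np.median(w[k],0)))
cv2.imwrite(sys.argv[1],np.hstack(a))
E
python3 chk.py pics/c3.png
```

```text
clock: 13.25
eef_pos: [611.9, -46.5, 273.7]
tool_rot: [3.141, -0.0, 1.674]
force: [-0.1, 0.1, 0.4]
width: 57.7
gripper_force: 0.0
clock: 13.92
eef_pos: [501.3, -172.8, 282.9]
tool_rot: [3.141, 0.001, 1.671]
force: [1.2, 0.8, -0.4]
width: -0.1
gripper_force: 0.0
top pad 337 X [-15.   2.  18.] Y [-28.  -5.  29.] z [189. 197. 201.] world [613. -52. 197.]
top cup+ 110 X [-32.  -5.  34.] Y [71. 77. 82.] z [ 62. 105. 108.] world [598.  29. 105.]
top ball 75 X [-127. -117. -106.] Y [-43. -33. -24.] z [111. 117. 121.] world [497. -93. 117.]
side pad 223 X [-18.  -4.  14.] Y [-26.   4.  30.] z [188. 198. 202.] world [607. -44. 198.]
side cup+ 315 X [-34.  -4.  31.] Y [71. 79. 84.] z [ 56.  85. 107.] world [598.  31.  85.]
side ball 46 X [-128. -120. -108.] Y [-40. -30. -21.] z [112. 117. 122.] world [496. -91. 117.]
```

View pics/c3.png

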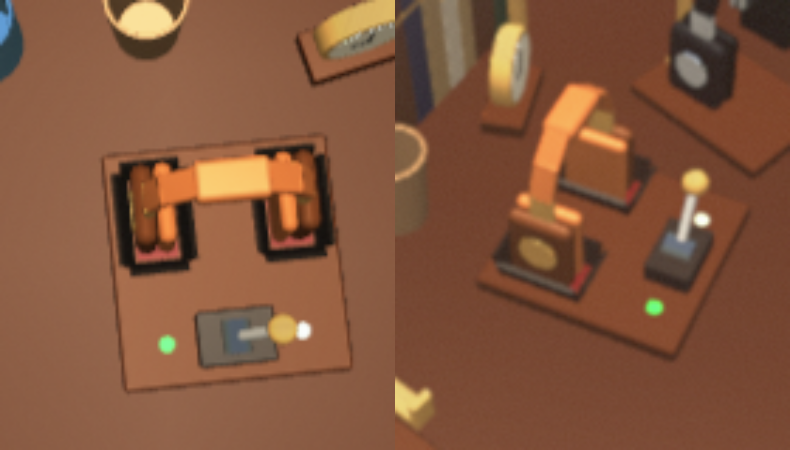

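Seated: pad top at z 198 and cup tops at 108, as they should be; the ball is at (497,-92). Next, the shut fingers go beside the ball on its -y side, and down.

```bash
python3 -m handwheel '[{"delta_pos":[0.1,1.4,0],"yaw":0},{"delta_pos":[0.1,1.4,-1],"yaw":0},{"delta_pos":[0,0,-2.5],"yaw":0},{"delta_pos":[0,0,-2.7],"yaw":0},{"delta_pos":[0,0,-2.7],"yaw":0},{"delta_pos":[0,0,-2.7],"yaw":0},{"delta_pos":[0,0,-2.7],"yaw":0},{"delta_pos":[0,0,-2.5],"yaw":0},{"delta_pos":[0,0,-2],"yaw":0},{"delta_pos":[0,0,0],"yaw":0}]'
python3 -m handwheel '[{"delta_pos":[-0.06,0.6,0],"yaw":0},{"delta_pos":[-0.1,1,0],"yaw":0},{"delta_pos":[-0.1,1,0],"yaw":0},{"delta_pos":[-0.1,1,0],"yaw":0},{"delta_pos":[-0.1,1,0],"yaw":0},{"delta_pos":[-0.1,1,0],"yaw":0},{"delta_pos":[-0.1,1,0],"yaw":0},{"delta_pos":[-0.1,1,0],"yaw":0},{"delta_pos":[0,0,0],"yaw":0},{"delta_pos":[0,0,0],"yaw":0}]'
```

```text
clock: 14.85
eef_pos: [502.4, -141.5, 90.5]
tool_rot: [-3.136, -0.003, 1.677]
force: [-0.5, -0.3, 0.1]
width: 0.1
gripper_force: 0.0
clock: 15.68
eef_pos: [496.0, -66.4, 93.8]
tool_rot: [-3.141, -0.0, 1.676]
force: [0.0, -0.2, -0.7]
width: -0.0
gripper_force: 0.0
```

```bash
python3 -m handwheel '[{"delta_pos":[-0.08,0.7,0],"yaw":0},{"delta_pos":[-0.07,0.6,0],"yaw":0},{"delta_pos":[-0.04,0.4,0],"yaw":0},{"delta_pos":[0,0,0],"yaw":0},{"delta_pos":[0,0,0],"yaw":0}]'
python3 -m handwheel '[{"delta_pos":[-0.02,0.2,0],"yaw":0},{"delta_pos":[0,0,0],"yaw":0},{"delta_pos":[0,0,0],"yaw":0}]'
python3 -m handwheel '[{"delta_pos":[-0.02,0.2,0],"yaw":0},{"delta_pos":[0,0,0],"yaw":0},{"delta_pos":[0,0,0],"yaw":0}]'
```

```text
clock: 16.1
eef_pos: [494.2, -50.1, 93.8]
tool_rot: [3.142, -0.0, 1.674]
force: [0.5, 0.6, -0.0]
width: -0.1
gripper_force: 0.0
clock: 16.35
eef_pos: [494.1, -48.6, 93.8]
tool_rot: [3.142, -0.0, 1.674]
force: [-0.3, -0.1, -0.3]
width: -0.1
gripper_force: 0.0
clock: 16.6
eef_pos: [493.9, -47.5, 93.8]
tool_rot: [-3.141, 0.001, 1.673]
force: [0.7, -3.9, 0.3]
width: 0.2
gripper_force: 1.9
```

```bash
python3 -m handwheel '[{"delta_pos":[-0.02,0.2,0],"yaw":0},{"delta_pos":[0,0,0],"yaw":0},{"delta_pos":[0,0,0],"yaw":0}]'
python3 -m handwheel '[{"delta_pos":[0.1,-1,0],"yaw":0},{"delta_pos":[0.2,-2,0],"yaw":0},{"delta_pos":[0.2,-2,0],"yaw":0},{"delta_pos":[0,-1,2],"yaw":0},{"delta_pos":[0,0,3],"yaw":0},{"delta_pos":[0,0,3],"yaw":0},{"delta_pos":[0,0,3],"yaw":0},{"delta_pos":[-1,-1,3],"yaw":0},{"delta_pos":[-1,-2,3],"yaw":0},{"delta_pos":[0,0,0],"yaw":0}]'
python3 chk.py pics/c4.png
python3 - <<'E'
from h import *
cv2.imwrite("pics/full.png",np.hstack([cv2.resize(get_image("top")["color"][80:380,90:490,::-1],(400,300)),cv2.imread("pics/c4.png")[:300,:400]]) if 0 else np.vstack([get_image("top")["color"][100:370,80:500,::-1],cv2.resize(cv2.imread("pics/c4.png"),(420,240))]))
E
```

```text
clock: 16.85
eef_pos: [493.8, -47.3, 93.8]
tool_rot: [-3.141, 0.003, 1.672]
force: [2.1, -8.1, -0.5]
width: -0.2
gripper_force: 4.1
clock: 17.68
eef_pos: [479.9, -138.3, 268.7]
tool_rot: [3.135, 0.005, 1.67]
force: [0.9, -2.4, 0.1]
width: -0.2
gripper_force: 0.0
top pad 240 X [-15.   4.  18.] Y [-29.  -7.  29.] z [189. 197. 200.] world [616. -55. 197.]
top cup+ 111 X [-32.  -2.  34.] Y [70. 77. 82.] z [ 63. 105. 108.] world [601.  29. 105.]
top ball 79 X [-127. -116. -106.] Y [25. 37. 46.] z [108. 116. 121.] world [492. -23. 116.]
side pad 226 X [-18.  -4.  15.] Y [-27.   3.  29.] z [187. 198. 202.] world [607. -45. 198.]
side cup+ 308 X [-34.  -4.  31.] Y [71. 79. 84.] z [ 56.  86. 108.] world [599.  31.  86.]
side ball 51 X [-128. -119. -108.] Y [29. 40. 48.] z [111. 116. 120.] world [489. -21. 116.]
```

View pics/full.png

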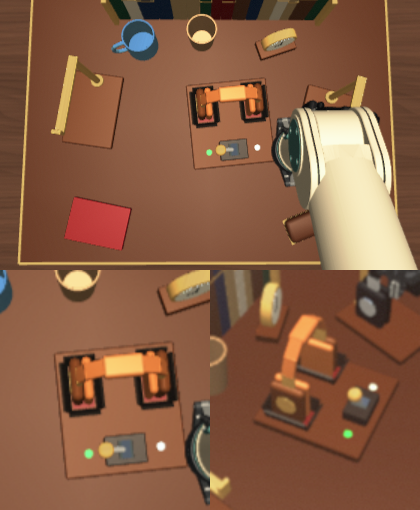

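The headphones sit in both pockets, the lever is at the green-dot end stop, and nothing else has moved. I hand in the job.

```bash
python3 -c "
from cell import ctrl; print(ctrl.finish_job())"
```

```text
the job is handed in; nothing more can be done
None
```

I lifted the tan headphones off their hook, seated them upright in both dock pockets, pushed the switch lever to its green-dot end stop, and handed the job in at about 18 s with the arm clear and nothing else seen to have moved.

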